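# Open the filter bay of the bench air cleaner

### The job

The filter in the bench air cleaner is due for a change, so open its bay for me. With your fingertips press the teal snap tab in until the grey filter cover is let go and jumps forward on its springs, then push the cover straight along its rails, away from the tab, until it is completely off the rails and lies flat and roughly square on the rear deck with the whole filter uncovered. Only press and push: do not lift the cover, and leave the filter and the things standing around the machine where they are.

Things in the scene. Friction and masses are not known exactly. Their poses are not given: they have to be found in the camera images.
- unit: bench air cleaner, light grey low box, fixed, 315 x 220 mm, flat deck 90 mm above the bench. Origin on the bench under it; x runs from the snap tab to the rear deck (the way the cover is pushed), z up. Deck x = -150 to +165 mm. On the deck two spring barrels 7 mm high at x = -104 to -72, y = +-22 to +-34 mm; rims 7 mm high along both sides and from x = +157 mm at the rear
- rear_deck (a point): middle of the bare rear deck, on its surface (x = +90, y = 0, z = 90 mm of the unit). The deck is level with the cover's seat. In front of it two side rails hold the cover: x = -68 to +22 mm of the unit, inner faces at y = +-43.5 mm, 9.5 mm high, lips over the cover's edges. Filter pocket under the cover: 64 x 64 mm, 18 mm deep, centred at x = -20 mm
- tab_pad (a point): middle of the top of the snap tab's thumb pad: teal, ribbed, 30 mm (unit x) x 26 mm (unit y), its top 10 mm above the deck, centred at x = -92, y = 0 mm of the unit. It is pressed straight down
- tab (a joint): snap tab, rad: 0 = up (catch engaged), 0.17 = fully in; sprung, 5 to 10 N. It hinges 30 mm in front of the pad's middle, which sinks 5 mm at full press; the catch lets go near 0.09 (3 mm). Keep it in for about half a second: two spring plungers then push the cover 12 mm along its rails, past the catch, and it stays free with the tab up again
- cover: grey louvred filter cover, loose plate 90 (x) x 84 (y) x 5 mm, about 70 g, axes as the unit's. Origin: centre of its underside, at the start at x = -25, y = 0, z = 90 mm of the unit. Flat from x = -45 to -5 mm but for the catch window (x = -41 to -33, y = +-11 mm), then the rib. Off the rails when its origin is past x = +67 mm of the unit; meets the rear rim at +112 mm
- cover_rib (a point): middle of the face to push of the finger rib across the cover: this face looks to the snap tab, at x = -5 mm, 12 mm above the cover's underside. The rib is 60 mm wide (y), 6 mm thick (x), rising from 5 to 19 mm above the underside
- filter: white pleated filter, 60 x 60 x 12 mm, loose in its pocket under the cover; origin at the centre of its underside. Stays there
- spare_filter: bystander: a spare filter of the same kind lying on the bench, origin at the centre of its underside
- dishes: bystander: stack of six red culture plates, 90 mm across, 93 mm high, origin at the centre of its underside
- wipes: bystander: white wipes canister with black lid, 98 mm across, 174 mm high, origin at the centre of its underside
- reagent: bystander: brown bottle, 52 mm across, 120 mm high, origin at the centre of its underside
Mind the look-alikes: they are no part of the job. There is more than one size of the cover; the job needs the middle-sized.

How it is judged:
By the outcome, as a careful person would: the job done as asked, in the order asked, and still so for the second after the job is handed in, with the robot touching nothing.
It also fails if it takes over 38 s, if anything falls off the work surface, if the arm or the gripper's body presses on something with over 40 N, if the wrist force passes 120 N, or if a joint passes its speed limit or range.

### The arm

A 6-joint arm with a two-finger parallel gripper is mounted at the origin on the work surface. World frame = base frame: x ahead of the robot, y to its left, z up, the work surface at z = 0. Lengths are in m, angles in rad, forces in N, time in s.
With the tool pointing down it reaches from about 0.325 to 1 m from the base axis. Payload 5.1 kg.
Tool frame: the origin (TCP) lies midway between the tips of the shut fingers; the grasp point (between the pads) lies 19 mm behind it; z points along the fingers, y is the line along which they close (so a half turn about z gives the same grasp; the last joint's range is limited). The gripper opens to 85 mm and grips with 20 to 120 N. Pads are 22 mm wide; open, the fingers measure 114 mm over their backs; the gripper's body (76 mm by 85 mm) begins 54 mm behind the grasp point. The pads swing forward as they close: fully open they stand 13 mm farther back than shut.
Start: joints at [1.139, 0.124, 1.65, -0, 1.367, -0.083], TCP at [0.222, 0.611, 0.231] pointing down, gripper open.
Joint ranges: [-2.61, 2.61], [-1.02, 2.33], [0.03, 2.71], [-1.35, 4.49], [0.32, 2.68], [-2.91, 2.91]. Speed limits (rad/s): [2.57, 2.57, 3.14, 3.14, 3.14, 3.14].

### API

Orientations are given as a unit quaternion [x, y, z, w].
In Python, from workcell import bot gives the robot as it stands. The module is installed in compiled form; this text tells all that it offers.
- The arm moves only by the tool move_arm, never from a script. Its argument "rows" is a list of rows, each a list of 2 entries, a list of its own where there are three numbers: the shift along the tool's x, y, z in mm, then the turn about the tool's z in degrees. A call has 1 to 20 rows; each row shifts and turns the commanded pose from where the row before left it, along the tool's axes as they then stand; what a row does not reach is not made up. A row lasts 1/10 s, in which the tool goes at most 50 mm and 8.59 degrees, less where a joint would pass 70% of its speed; a pose out of reach is approached as far as the arm can. A call with a gripper value outside its range is refused whole. "jaw" is the closure, from 0 (fully open) to 1 (shut), set as the call begins (left out, the last holds). The fingers move at their own pace and stop on an object; "squeeze" is the grip in N (left out, the last holds). Time passes only in rows, so rows that do not move let the fingers close. It gives the time, the measured TCP pose, the force, the opening and the grip force at its end, in the units of the state.
- bot.observe(): the state, without advancing time (a new reading comes with each control period).
- bot.camera(name): name is "scene" or "side" or "wrist"; returns a dict with "color" (384x512x3 uint8, red, green, blue), "range_z" (384x512 float32, m along the optical axis (not along the pixel's ray), 0 where there is no reading), "intrinsics" (3x3 intrinsics, pixels), "extrinsics" (4x4, takes a point from world to camera coordinates). Camera axes: x right, y up, looking along -z (the intrinsics and any distortion apply to the point x, -y, -z); pixel columns grow to the right and rows downward; lengths in m; the calibration is good to about 2 mm. A picture is of the moment at which its call begins.
- bot.close_job(): hands the job in; it is judged then, once.
The state is a dict: "time": time; "joint_pos": joint angles; "joint_vel": joint speeds; "joint_torque": joint torques, N m; "ee_pos": TCP position; "tcp_rot": TCP orientation; "contact_force": force on the tool from outside, world axes, zero at the start; "moment": the same for the moment, N m; "opening": opening from 0.0 (shut) to 1.0 (fully open); "grip_force": force on a finger pad.
Only numpy, scipy, OpenCV 4.12 (cv2) and the standard library are available. Lean on these libraries where they do the work, as an engineer would, in place of code of your own. Each camera call takes 0.05 s, during which the arm holds its last target. There are 200 camera calls.

## Working session

There is one attempt and no reset: what is moved stays moved. The work goes in short steps, Python scripts to look and compute and a tool call to move; the robot and the scene stay as the last step left them, time stands still between calls to the robot, and variables do not carry over. Pictures are saved under pics/ and viewed, at most 10 in all, crops included, and the job is handed in when it is done.

Besides the shell and the picture viewer there is one more tool, called after "Emit:" as a command line: name --argument value ..., lists and objects as JSON in quotes. move_arm: Moves the arm, as the interface text tells. Its arguments: {"type":"object","properties":{"rows":{"type":"array","items":{"type":"array"}},"jaw":{"type":"number"},"squeeze":{"type":"number"}},"required":["rows"]}

```bash
mkdir -p pics
python3 - <<'E'
from workcell import bot
import cv2,numpy as np
a=[bot.camera(n) for n in("scene","side")]
for n,c in zip(("scene","side"),a): np.savez(n+".npz",**c)
cv2.imwrite("pics/a.png",cv2.cvtColor(a[0]["color"],cv2.COLOR_RGB2BGR))
cv2.imwrite("pics/b.png",cv2.cvtColor(a[1]["color"],cv2.COLOR_RGB2BGR))
s=bot.observe();print(s["ee_pos"],s["tcp_rot"],s["time"])
E
```

```text
[0.22196803 0.6103244  0.23016713] [ 1.73545207e-01  9.84825444e-01 -9.20227340e-04 -2.41532257e-04] 0.1
```

View pics/a.png

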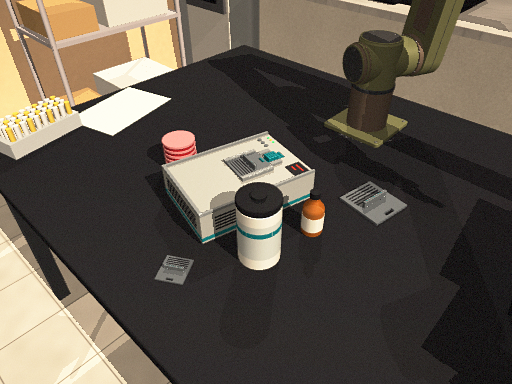

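View pics/b.png

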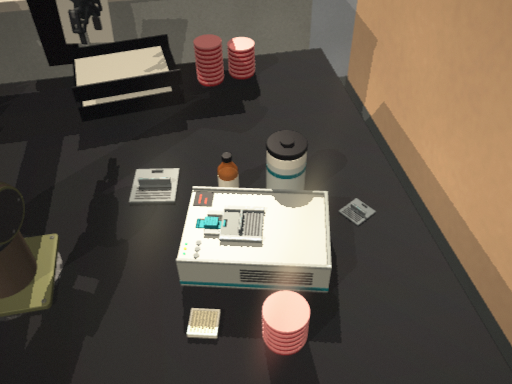

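The scene picture shows the unit's teal tab at (273,156), on the end nearer the robot; the side picture shows it at (211,222). The cover is at (243,225), the canister is beside the unit at (287,160), and the dishes are at (286,322).

```bash
cat > h.py <<'E'
import numpy as np,cv2
def cloud(c):
    K=c["intrinsics"];E=c["extrinsics"];r=c["range_z"];v,u=np.mgrid[:384,:512]
    p=np.stack([(u-K[0,2])/K[0,0]*r,-(v-K[1,2])/K[1,1]*r,-r],-1)
    return (p-E[:3,3])@E[:3,:3]
def teal(c,P,z=(.09,.11)):
    h=cv2.cvtColor(c["color"],cv2.COLOR_RGB2HSV)
    return (abs(h[...,0].astype(int)-90)<9)&(h[...,1]>120)&(h[...,2]>60)&(c["range_z"]>0)&(P[...,2]>z[0])&(P[...,2]<z[1])
E
python3 - <<'E'
from h import *
for n in("scene","side"):
    c=np.load(n+".npz");P=cloud(c);z=P[...,2]
    m=(c["range_z"]>0)&(z>.08)&(z<.102)&(P[...,0]>.2)&(P[...,0]<.95)
    m=cv2.morphologyEx(m.astype(np.uint8),cv2.MORPH_OPEN,np.ones((3,3)))
    k,l,st,ce=cv2.connectedComponentsWithStats(m);i=1+np.argmax(st[1:,4])
    q=P[l==i];print(n,cv2.minAreaRect((q[:,:2]*1000).astype(np.float32)),np.median(q[:,2]))
    t=teal(c,P)
    k,l,st,ce=cv2.connectedComponentsWithStats(t.astype(np.uint8))
    for i in range(1,k):
        if st[i,4]>8:
            w=P[l==i];print(st[i,4],ce[i],w.mean(0),w.min(0),w.max(0))
c=np.load("side.npz");P=cloud(c)
for u,v in[(287,142),(286,308),(228,160),(211,222),(243,225),(325,190),(328,262),(188,190),(183,260)]:print(u,v,P[v,u])
E
```

```text
scene ((556.890869140625, -40.05262756347656), (224.19912719726562, 317.4593811035156), 75.11499786376953) 0.09193759967325973
124 [272.52419355 155.82258065] [ 0.45978294 -0.00984942  0.09829798] [ 0.43129358 -0.0293572   0.09003846] [0.47930129 0.00520992 0.1043368 ]
10 [261.2 159.4] [ 0.4893916  -0.02246664  0.09602033] [ 0.48589403 -0.0330271   0.09371987] [ 0.49265603 -0.01317695  0.09806524]
32 [276.96875 230.     ] [0.66045582 0.18007613 0.10306256] [0.64220847 0.17520943 0.09776859] [0.67418107 0.18230388 0.10915009]
112 [255.65178571 235.41964286] [0.70107527 0.15830342 0.10241018] [0.67709234 0.12612851 0.09615723] [0.71438582 0.17963304 0.10896715]
side ((560.7169189453125, -42.0301513671875), (225.64926147460938, 315.6763610839844), 74.91190338134766) 0.09253530869181269
74 [281.55405405 175.47297297] [0.64844131 0.0930352  0.10134495] [0.62074016 0.08169499 0.09447551] [0.67927913 0.12885364 0.10690491]
185 [208.23243243 223.14594595] [ 0.45776455 -0.01970907  0.09784353] [ 0.43036674 -0.03326881  0.09015875] [0.48385186 0.00141584 0.10618504]
287 142 [0.66680111 0.12309635 0.17606533]
286 308 [ 0.57437551 -0.25826586  0.09168413]
228 160 [0.53067781 0.16119532 0.1138206 ]
211 222 [ 0.46404122 -0.02043268  0.10089752]
243 225 [ 0.53146951 -0.03835257  0.09518291]
325 190 [0.77339404 0.12090828 0.00142814]
328 262 [ 0.68154525 -0.1748844   0.09810776]
188 190 [0.42386922 0.19536154 0.00138412]
183 260 [ 0.39454896 -0.11076113  0.09921302]
```

Emit:
move_arm --rows '[[[0, 0, 0], -5], [[-26, -36, 0], 0], [[-26, -36, 0], 0], [[-26, -36, 0], 0], [[-26, -36, 0], 0], [[-26, -36, 0], 0], [[-26, -36, 0], 0], [[-26, -36, 0], 0], [[-26, -36, 0], 0], [[-26, -36, 0], 0], [[-26, -36, 0], 0], [[-26, -36, 0], 0], [[-26, -36, 0], 0], [[-26, -36, 0], 0], [[-26, -36, 0], 0], [[-26, -36, 0], 0], [[0, 0, 0], 0], [[0, 0, 0], 0]]' --jaw 1

```text
time: 1.9
ee_pos: [0.459, -0.0123, 0.2307]
tcp_rot: [0.132, 0.991, 0.0, -0.001]
contact_force: [0.5, -0.1, 0.2]
opening: -0.004
grip_force: 0.0
```

```bash
cat > w.py <<'E'
from h import *
from workcell import bot
import sys
s=bot.observe();print(s["ee_pos"],s["tcp_rot"],s["time"],s["contact_force"],s["opening"])
c=bot.camera("wrist");np.savez("wrist.npz",**c);P=cloud(c)
cv2.imwrite(f"pics/{sys.argv[1]}.png",cv2.cvtColor(c["color"],cv2.COLOR_RGB2BGR))
t=teal(c,P,(.094,.11))&(P[...,0]<.5)
if t.any(): print(t.sum(),cv2.minAreaRect((P[t][:,:2]*1000).astype(np.float32)),P[t].mean(0))
E
python3 w.py c
```

```text
[ 0.45903382 -0.01233269  0.23073001] [ 1.31575130e-01  9.91305899e-01  2.19443185e-04 -7.42958603e-04] 1.9 [ 0.48013245 -0.10109985  0.17585571] -0.0035377099195328335
985 ((469.50885009765625, -16.972850799560547), (25.50505828857422, 45.68718719482422), 73.93968963623047) [ 0.46323349 -0.01510298  0.09948836]
```

View pics/c.png

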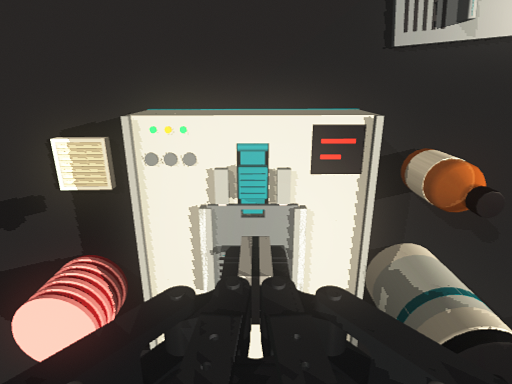

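The wrist picture shows the tab pad at (252,175), lined up with the gripper, and the barrels to either side at (222,187) and (284,187). The tab comes out at (463,-15) mm, which agrees with the deck fit.

Emit:
move_arm --rows '[[[-3, -2, 30], 0], [[0, 0, 40], 0], [[0, 0, 40], 0], [[0, 0, 12], 0], [[0, 0, 6], 0], [[0, 0, 3], 0], [[0, 0, 2], 0], [[0, 0, 2], 0], [[0, 0, 0], 0], [[0, 0, 0], 0]]'

```text
time: 2.95
ee_pos: [0.4634, -0.0144, 0.099]
tcp_rot: [0.131, 0.991, 0.0, 0.002]
contact_force: [-0.6, 1.7, 6.1]
opening: 0.003
grip_force: 3.0
```

Emit:
move_arm --rows '[[[0, 0, 1.5], 0], [[0, 0, 1.5], 0], [[0, 0, 0], 0], [[0, 0, 0], 0], [[0, 0, 0], 0]]'

```text
time: 3.45
ee_pos: [0.4638, -0.0145, 0.0966]
tcp_rot: [0.131, 0.991, 0.0, 0.002]
contact_force: [-1.4, 2.1, 8.9]
opening: -0.003
grip_force: 3.9
```

Emit:
move_arm --rows '[[[0, 0, 1.5], 0], [[0, 0, 1.5], 0], [[0, 0, 0], 0], [[0, 0, 0], 0], [[0, 0, 0], 0], [[0, 0, 0], 0], [[0, 0, 0], 0]]'

```text
time: 4.15
ee_pos: [0.464, -0.0145, 0.0955]
tcp_rot: [0.13, 0.991, 0.0, 0.002]
contact_force: [-8.4, 2.5, 18.9]
opening: 0.004
grip_force: 8.9
```

```bash
cat > v.py <<'E'
from h import *
from workcell import bot
import sys
s=bot.observe();print(s["ee_pos"],s["time"],s["contact_force"])
c=bot.camera("side")
cv2.imwrite(f"pics/{sys.argv[1]}.png",cv2.resize(cv2.cvtColor(c["color"],cv2.COLOR_RGB2BGR)[150:300,160:360],None,fx=3.5,fy=3.5))
E
python3 v.py d
```

```text
[ 0.46404055 -0.01448919  0.09552949] 4.15 [-8.37969238  2.53503408 18.91313769]
```

View pics/d.png

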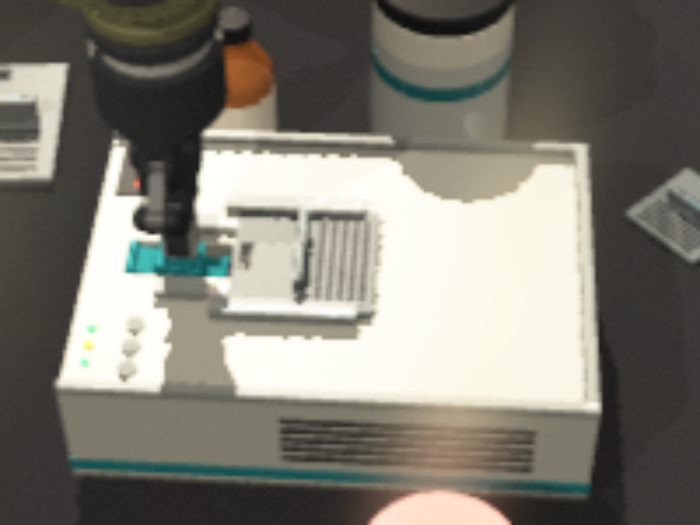

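The tab is fully in, with a 19 N stop force. The cover has jumped clear: its catch window is now visible at (245,255), with a gap to the teal. I'll lift off and check.

Emit:
move_arm --rows '[[[0, 0, -10], 0], [[0, 0, -20], 0], [[0, 0, -40], 0], [[0, 0, -40], 0], [[0, 0, 0], 0], [[0, 0, 0], 0]]' --jaw 0.7

```text
time: 4.8
ee_pos: [0.4628, -0.0146, 0.2026]
tcp_rot: [0.13, 0.991, -0.0, 0.002]
contact_force: [0.1, -0.8, -0.8]
opening: 0.301
grip_force: 0.0
```

```bash
python3 w.py e
python3 - <<'E'
from h import *
c=np.load("wrist.npz");P=cloud(c)*1000
o=np.array([551.6,-39]);a=np.radians(-15);X=np.array([np.cos(a),np.sin(a)]);Y=np.array([-X[1],X[0]])
q=P[...,:2]-o;ux=q@X;uy=q@Y
# rib top: z 104..114 ; cover start edge
for lo,hi in((103,112),):
    m=(P[...,2]>lo)&(P[...,2]<hi)&(abs(uy)<32)&(ux>-50)&(ux<30)&(c["range_z"]>0)
    print(m.sum(),np.percentile(ux[m],[2,10,50,90,98]),np.percentile(uy[m],[2,50,98]),np.median(P[m][:,2]))
E
```

```text
[ 0.46282511 -0.01455282  0.20259204] [ 1.30447669e-01  9.91452516e-01 -3.30732851e-05  2.30496292e-03] 4.8 [ 0.14958767 -0.79282937 -0.77763708] 0.30058832630234494
1211 ((469.4273376464844, -16.830646514892578), (25.077735900878906, 45.35287857055664), 74.55760192871094) [ 0.46376611 -0.01527362  0.09946406]
519 [-19.79527158 -19.4848018  -18.06989522 -14.13009596 -13.29573652] [-19.48289567   1.26124563  22.92758781] 108.26188390859811
```

View pics/e.png

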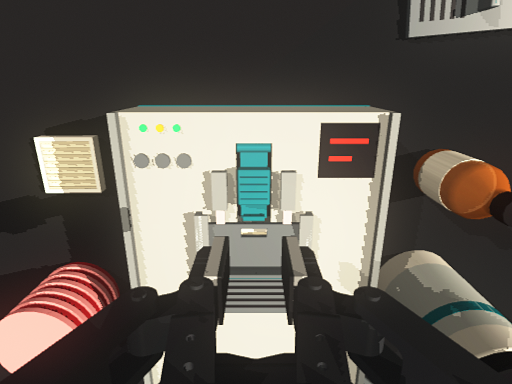

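The cover is released: its rib face is at unit x of about -19 and the catch window is visible at (254,232). The fingers are straddling in line with the rails. Next I'll go down behind the rib.

Emit:
move_arm --rows '[[[-28, 0, 0], 0], [[-27, 0, 20], 0], [[0, 0, 40], 0], [[0, 0, 25], 0], [[0, 0, 10], 0], [[0, 0, 6], 0], [[0, 0, 2], 0], [[0, 0, 0], 0], [[0, 0, 0], 0]]'

```text
time: 5.75
ee_pos: [0.5158, -0.0287, 0.0989]
tcp_rot: [0.13, 0.991, -0.0, 0.001]
contact_force: [-0.1, 0.7, -0.2]
opening: 0.299
grip_force: 0.0
```

```bash
python3 v.py f
```

```text
[ 0.51577717 -0.02869695  0.09888763] 5.75 [-0.0828679   0.67498691 -0.18587789]
```

View pics/f.png

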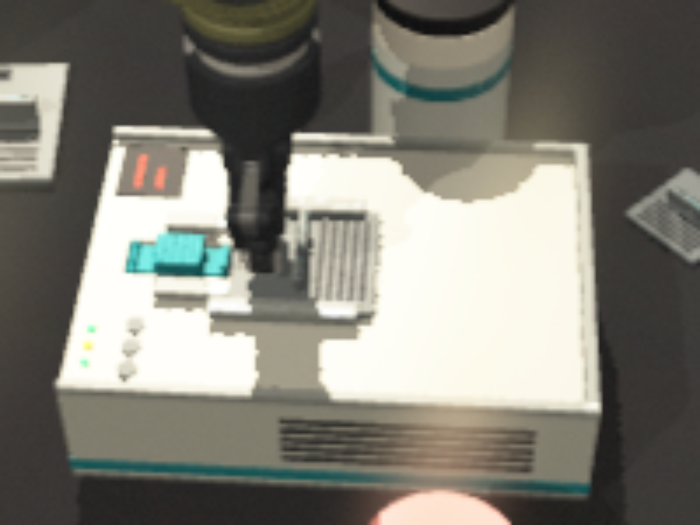

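The fingertips are just behind the rib at (265,265), clear of the cover and not touching anything. Next comes a slow push along the rails.

Emit:
move_arm --rows '[[[-4, 0, 0], 0], [[-3, 0, 0], 0], [[-3, 0, 0], 0], [[-4, 0, 0], 0], [[-5, 0, 0], 0], [[-5, 0, 0], 0], [[-5, 0, 0], 0], [[-5, 0, 0], 0], [[-5, 0, 0], 0], [[-5, 0, 0], 0], [[-5, 0, 0], 0], [[0, 0, 0], 0]]'

```text
time: 7.0
ee_pos: [0.5628, -0.0415, 0.0974]
tcp_rot: [0.13, 0.991, -0.0, 0.0]
contact_force: [-0.5, 0.6, 0.4]
opening: 0.299
grip_force: 0.0
```

Emit:
move_arm --rows '[[[-4, 0, -0.5], 0], [[-4, 0, -0.5], 0], [[-4, 0, 0], 0], [[-4, 0, 0], 0], [[-4, 0, 0], 0], [[-4, 0, 0], 0], [[-4, 0, 0], 0], [[-4, 0, 0], 0], [[-4, 0, 0], 0], [[-4, 0, 0], 0], [[-4, 0, 0], 0], [[-4, 0, 0], 0], [[-4, 0, 0], 0], [[-4, 0, 0], 0], [[-3, 0, 0], 0], [[-2, 0, 0], 0], [[0, 0, 0], 0], [[0, 0, 0], 0]]'

```text
time: 8.8
ee_pos: [0.6211, -0.057, 0.0983]
tcp_rot: [0.13, 0.991, -0.0, 0.0]
contact_force: [0.7, -0.3, -0.5]
opening: 0.299
grip_force: 0.0
```

```bash
python3 v.py g
```

```text
[ 0.6210701  -0.05700461  0.09826399] 8.8 [ 0.65218423 -0.30791803 -0.52091034]
```

View pics/g.png

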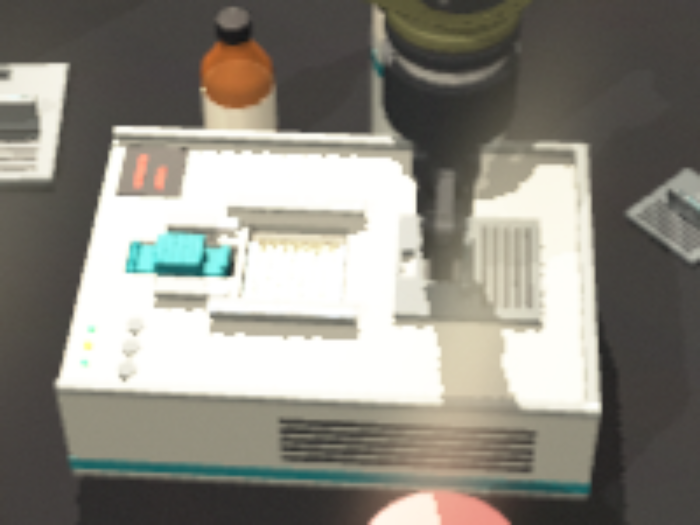

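The cover is off the rails, square on the rear deck at (470,270), and the filter is uncovered. I'll back off and verify.

Emit:
move_arm --rows '[[[4, 0, 0], 0], [[3, 0, -1], 0], [[0, 0, -10], 0], [[0, 0, -30], 0], [[0, 0, -40], 0], [[30, 0, -40], 0], [[40, 0, -20], 0], [[45, 0, 0], 0], [[45, 0, 0], 0], [[45, 0, 0], 0], [[0, 0, 0], 0], [[0, 0, 0], 0]]'

```text
time: 10.05
ee_pos: [0.4159, -0.002, 0.2405]
tcp_rot: [0.13, 0.991, -0.0, 0.002]
contact_force: [-0.4, -0.4, 0.5]
opening: 0.297
grip_force: 0.0
```

```bash
python3 v.py i
python3 - <<'E'
from h import *
from workcell import bot
for n in("side","scene"):
    c=bot.camera(n);P=cloud(c)*1000
    o=np.array([551.6,-39]);a=np.radians(-15);X=np.array([np.cos(a),np.sin(a)]);Y=np.array([-X[1],X[0]])
    q=P[...,:2]-o;ux=q@X;uy=q@Y
    m=(P[...,2]>103)&(P[...,2]<114)&(abs(uy)<60)&(ux>30)&(ux<155)
    print(n,m.sum(),ux[m].mean(),np.polyfit(uy[m],ux[m],1),uy[m].min(),uy[m].max())
    g=cv2.cvtColor(c["color"],cv2.COLOR_RGB2GRAY);k=(abs(uy)<60)&(ux>28)&(ux<145)&(g<175)&(P[...,2]>80)
    print(ux[k].min(),ux[k].max(),np.percentile(P[...,2][k],[5,50,95]))
E
```

```text
[ 0.41592102 -0.00202539  0.24050414] 10.05 [-0.38973976 -0.3602814   0.51367248]
side 70 88.39563519344993 [-1.13005583e-02  8.83512412e+01] -32.1607598580876 30.480147486641858
47.346445576438235 133.84703461363694 [ 91.42865415  96.54134922 103.6995964 ]
scene 63 85.32804571805002 [4.55126784e-03 8.53077131e+01] -27.753802849993537 30.970568209342424
41.14492853095359 132.35785689884872 [ 92.24949308  96.33048497 107.74833132]
```

View pics/i.png

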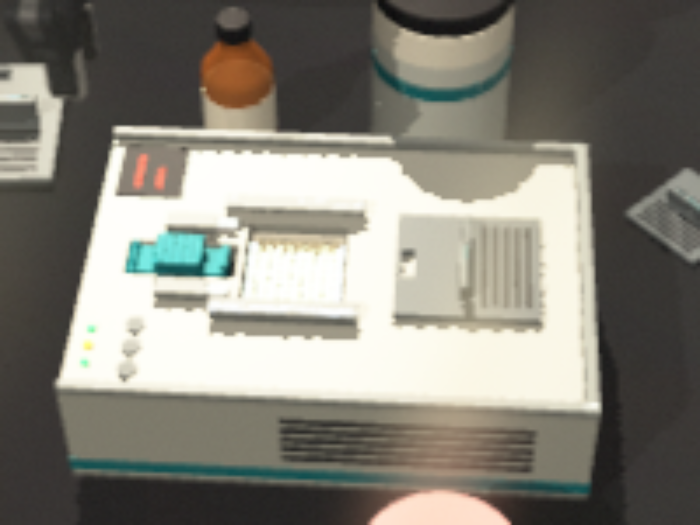

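The picture shows the cover flat and square at (470,270), with its origin at unit x of about 88. The filter is fully uncovered at (295,268), and nothing else has moved.

```bash
python3 -c "
from workcell import bot
print(bot.close_job())"
```

```text
the job is handed in; nothing more can be done
None
```

The filter bay is open: the tab released the cover, which now lies flat and square on the rear deck, fully off the rails, with the filter uncovered and the job handed in after about 10 s of robot time.

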